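# Clamp the honey jar in the pump clamp

### The arm

A 6-joint arm with a two-finger parallel gripper is mounted at the origin on a cart in front of the work surface, level with it; the furniture and walls round the work are solid. World frame = base frame: x ahead of the robot, y to its left, z up, the work surface at z = 0. Lengths are in m, angles in rad, forces in N, time in s.
With the tool pointing down it reaches from about 0.3 to 0.875 m from the base axis. Payload 6.4 kg.
Tool frame: the origin (TCP) lies midway between the tips of the shut fingers; the grasp point (between the pads) lies 19 mm behind it (manip.hold_point_z is the distance from the TCP to the grasp point, in m); z points along the fingers, y is the line along which they close (so a half turn about z gives the same grasp; the last joint's range is limited). The gripper opens to 88 mm and grips with 3 to 60 N. Pads are 18 mm wide; open, the fingers measure 123 mm over their backs; the gripper's body (75 mm by 187 mm) begins 45 mm behind the grasp point.
Start: joints at [-1.331, 0.181, 1.607, -0, 1.354, -0.206], TCP at [0.248, -0.519, 0.239] pointing down, gripper open.
Joint ranges: [-2.99, 2.99], [-0.89, 2.07], [0.3, 2.58], [-1.14, 4.28], [0, 2.63], [-3.12, 3.12]. Speed limits (rad/s): [2.57, 2.57, 3.01, 3.14, 3.14, 3.14].

### API

Orientations are given as a unit quaternion [w, x, y, z].
In Python, from station import manip, optics, workorder gives the robot as it stands.
- The arm moves only by the tool arm_command, never from a script. Its argument "motion" is a list of rows, each a list of 3 entries, a list of its own where there are three numbers: the shift along the tool's x, y, z in m, then the turn, a rotation vector about the tool's x, y, z in rad, then the finger opening in m, from 0 to 0.0881. In form: [[[tx, ty, tz], [wx, wy, wz], hand], ...]. A call has 1 to 12 rows; each row shifts and turns the commanded pose from where the row before left it, along the tool's axes as they then stand; what a row does not reach is not made up. A row lasts 1/12 s, in which the tool goes at most 41.7 mm and 7.16 degrees, less where a joint would pass 70% of its speed; a pose out of reach is approached as far as the arm can. A call with a gripper value outside its range is refused whole. The fingers move at their own pace and stop on an object; "newtons" is the grip in N (left out, the last holds). Time passes only in rows, so rows that do not move let the fingers close. It gives the time, the measured TCP pose, the force, the opening and the grip force at its end, in the units of the state.
- manip.get_state(): the state, without advancing time (a new reading comes with each control period).
- optics.grab_frame(name): name is "side" or "top" or "wrist"; returns (picture, depth): 480x640x3 uint8, red, green, blue; 480x640 float32, m along the optical axis (not along the pixel's ray), 0 where there is no reading.
- optics.camera_params(name): a dict with "vertical_fov" (degrees; the focal length in pixels is half the picture's height over the tangent of half this angle, whatever the lens; pixels are square), "cx", "cy" (the principal point, pixels), "k1" (the pictures are not rectified: a ray, as slopes to the right and down, at radius r is drawn at 1 + k1 r^2 times it, then the intrinsics apply), "cam_to_world" (4x4, takes a point from camera to world coordinates). Camera axes: x right, y up, looking along -z (the intrinsics and any distortion apply to the point x, -y, -z); pixel columns grow to the right and rows downward; lengths in m; the calibration is good to about 2 mm. A picture is of the moment at which its call begins: read the wrist's pose just before it. camera_params takes no time and is no camera call; for the wrist camera it gives the pose at the moment of the call.
- workorder.job_done(): hands the job in; it is judged then, once.
Trained networks look in the newest picture that a camera, given by its name, has taken for a name from the list of things; names that differ only in an ending like _2 or _b are one class to them, and where a whole thing is asked for, a point or a joint stands for the part that bears it (a point fixed in the world has none). Each returns a list of dicts, best first, with "score" (0 to 1); they miss things now and then, are a little off and sometimes report something else, mostly with a low value. They report only what shows in the picture. A call takes as long as a camera call. They do not tell look-alikes from the thing itself.
- optics.look_for(camera, label): "location" ([x, y, z] in m, in world coordinates, good to about 4 mm: the middle of the surface that is visible of it).
The state is a dict: "clock": time; "q": joint angles; "dq": joint speeds; "joint_torque": joint torques, N m; "tool_pos": TCP position; "eef_rot": TCP orientation; "wrist_force": force on the tool from outside, world axes, zero at the start; "torque": the same for the moment, N m; "finger_gap": finger opening in m; "grip_force": force on a finger pad.
Only numpy, scipy, OpenCV 4.12 (cv2) and the standard library are available. Lean on these libraries where they do the work, as an engineer would, in place of code of your own. Each camera call takes 0.05 s, during which the arm holds its last target. There are 200 camera calls.

### The job

The honey jar stands in the red bench clamp so that its lid can be opened. Squeeze the orange trigger against the black grip and let it out again, over and over, so that the ratchet walks the jaw forward until its sprung pad meets the jar, pushes it snugly into the V block and the pad's spring is pressed in about half way, never right in, which would crush the jar. Finish while still squeezing trigger and grip to keep the jar clamped at that pressure; move the jaw only by the trigger, do not touch the jar with the robot, and leave the things around the clamp where they stand.

Things in the scene. Friction and masses are not known exactly. Their poses are not given: they have to be found in the camera images.
- clamp: red bar clamp, caulking-gun style, upside down (grip and trigger point up) on a fixed wooden board 350x100x12 mm. Origin: on the worktop, centre line, below the gap between grip and trigger; z up, +x = the way the jaw advances; the x below are in these axes. Board: x -110 to +240 mm. Two red cheek plates, x -36 to +48 mm, rise to z = 110 mm; above that 60 mm are free before and behind.
- grip_mid (a point): middle of the fixed upright black grip, where fingers press: clamp x = -18 mm, y = 0, z = 155 mm. Grip 12 mm thick along x (back face at x = -24 mm), 24 mm wide, top at z = 180 mm. It does not yield, so centre the fingers for the squeezed state, at clamp x = -5 to -6 mm, z 155 mm, pointing down and closing along x: finger opening 38 mm is then a nearly full squeeze, 78 mm lets all out.
- trigger_mid (a point): middle of the orange trigger, 60 mm above its pivot (clamp x = +15 mm, z = 95 mm), at z = 154 mm; 12 mm thick, 24 mm wide, up to z = 179 mm. Let out it is at x = +24 mm, fully squeezed at x = +6 mm; outer width over grip and trigger there: 54 mm let out, 36 mm squeezed. To hold part squeezed, shift the fingers so that the rear one bears on the grip too.
- trigger (a joint): rad, 0 = let out, 0.31 = fully squeezed (stop). A spring pushes it out: 1.7 N at the middle when let out, 4.3 N when fully squeezed.
- bar (a joint): m, advance of the ladder bar with the jaw, 0 to 0.082, starts 0 to 0.01. Squeezing drives it by a pawl: 14 mm a full stroke less up to 5 mm until the next rung (5 mm apart) is caught; letting out slips back. A 5 N friction brake keeps it where left; a pad pressed in over about 3 mm pushes it back on letting out. Bar force, brake included, is 1.33 x the squeeze beyond the trigger's spring.
- pad (a joint): m, how far the sprung pad is pressed into the jaw: 0 = free (yellow stem fully showing), 0.015 = right in (stop). Spring 1 N per mm; about half way is 7 to 8 mm.
- pad_face (a point): centre of the black round pad's front face (32 mm across, 53 mm above the worktop), which meets the jar; at clamp x = 101 mm + bar - pad.
- vblock: red V block, fixed on the board, that opens towards the pad, 68 mm high, two faces 40 mm wide; origin: on the board (12 mm above the worktop) at the axis of a seated jar; axes as the clamp's; 168 to 188 mm ahead of the clamp's origin.
- jar: honey jar with black lid, loose, 60 mm across the body (lid 63 mm), 94 mm tall, about 0.33 kg; stands on the board 2 to 8 mm short of its seat in the V block; origin: centre of its underside; z up.
- shaker: white shaker with grey top, loose, 44 mm across, 90 mm tall; origin: centre of its underside. Leave alone.
- jamcup: small portion cup with red lid, loose, 64x58x27 mm; origin: centre of its underside. Leave alone.
- cup: white coffee cup, loose, 83x76x54 mm; origin: centre of its underside. Leave alone.
There are look-alikes about, which are no part of the job. Of the things shaped like the jar, the black one is meant.

How it is judged:
By the outcome, as a careful person would: the job done as asked, in the order asked, and still so for the second after the job is handed in, while the arm keeps its last pose, push and grip.
It also fails if it takes over 45 s, if anything falls off the work surface, if the arm or the gripper's body presses on something with over 40 N, if the wrist force passes 120 N, or if a joint passes its speed limit or range.

## Working session

There is one attempt and no reset: what is moved stays moved. The work goes in short steps, Python scripts to look and compute and a tool call to move; the robot and the scene stay as the last step left them, time stands still between calls to the robot, and variables do not carry over. Pictures are saved under pics/ and viewed, at most 10 in all, crops included, and the job is handed in when it is done.

Besides the shell and the picture viewer there is one more tool, called after "Request:" by a JSON object that holds its "api" and its "payload". arm_command: Moves the arm, as the interface text tells. Its arguments: {"type":"object","properties":{"motion":{"type":"array"},"newtons":{"type":"number"}},"required":["motion"]}

```bash
ls; mkdir -p pics
cat > h.py <<'E'
import numpy as np, cv2
from station import manip, optics, workorder
def K(name):
    p=optics.camera_params(name); f=240/np.tan(np.radians(p["vertical_fov"])/2); return p,f
def world(name,u,v,d,p=None):
    p,f=K(name)
    a=np.array([(np.asarray(u)-p["cx"])/f,(np.asarray(v)-p["cy"])/f]).reshape(2,-1)
    s=a.copy()
    for _ in range(20): s=a/(1+p["k1"]*(s**2).sum(0))
    d=np.asarray(d,float).ravel()
    P=np.stack([s[0]*d,-s[1]*d,-d,np.ones_like(d)])
    return (np.asarray(p["cam_to_world"])@P)[:3].T
def cloud(name,depth):
    v,u=np.mgrid[0:480,0:640]
    return world(name,u.ravel(),v.ravel(),depth.ravel()).reshape(480,640,3)
E
python3 - <<'E'
from h import *
for n in("side","top"):
    im,d=optics.grab_frame(n); cv2.imwrite(f"pics/{n}0.png",im[:,:,::-1]); np.save(n+".npy",d); np.save(n+"_im.npy",im)
    for l in("clamp","grip_mid","trigger_mid","pad_face","vblock","jar","shaker","jamcup","cup"):
        print(n,l,[(round(r["score"],2),np.round(r["location"],3).tolist()) for r in optics.look_for(n,l)[:3]])
print(manip.get_state()["clock"])
E
```

```text
pics
side clamp [(0.73, [0.433, -0.376, 0.049]), (0.34, [0.423, -0.568, 0.049])]
side grip_mid [(0.63, [0.449, -0.337, 0.146])]
side trigger_mid []
side pad_face [(0.59, [0.436, -0.458, 0.057])]
side vblock [(0.65, [0.421, -0.572, 0.05])]
side jar [(0.97, [0.433, -0.546, 0.105]), (0.88, [0.308, -0.217, 0.058]), (0.87, [0.323, -0.637, 0.061])]
side shaker [(0.72, [0.539, -0.44, 0.061]), (0.19, [0.422, -0.57, 0.048])]
side jamcup [(0.69, [0.337, -0.486, 0.024]), (0.69, [0.431, -0.545, 0.103])]
side cup [(0.58, [0.343, -0.36, 0.033])]
top clamp [(0.69, [0.442, -0.388, 0.011])]
top grip_mid [(0.53, [0.447, -0.332, 0.174])]
top trigger_mid [(0.46, [0.446, -0.368, 0.175])]
top pad_face [(0.45, [0.534, -0.423, 0.081])]
top vblock [(0.77, [0.43, -0.576, 0.058])]
top jar [(0.84, [0.316, -0.198, 0.092]), (0.75, [0.332, -0.607, 0.094]), (0.65, [0.404, -0.691, 0.09])]
top shaker [(0.66, [0.533, -0.422, 0.084])]
top jamcup [(0.66, [0.351, -0.477, 0.026])]
top cup [(0.58, [0.349, -0.357, 0.022])]
1.0
```

View pics/side0.png

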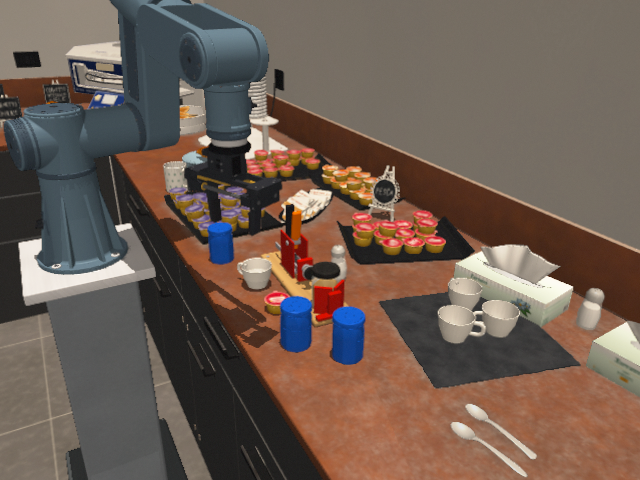

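View pics/top0.png

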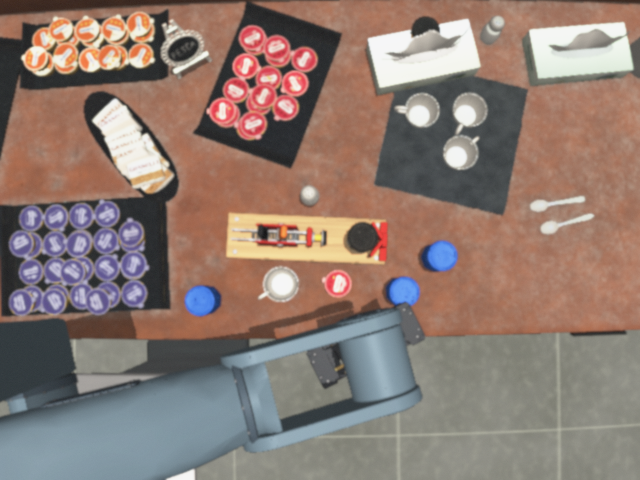

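Run:
```python
from h import *
for n in("side","top"):
    im=np.load(n+"_im.npy"); C=cloud(n,np.load(n+".npy"))
    near=(np.abs(C[...,0]-.44)<.06)&(np.abs(C[...,1]+.35)<.06)
    hsv=cv2.cvtColor(im,cv2.COLOR_RGB2HSV).astype(int)
    H=hsv[...,0];S=hsv[...,1];V=hsv[...,2]
    for nm,m in(("orange",(H>5)&(H<20)&(S>150)&(V>100)),("dark",(V<70))):
        for lo,hi in((.12,.14),(.14,.165),(.168,.19)):
            P=C[near&m&(C[...,2]>lo)&(C[...,2]<hi)]
            if len(P)>5: print(n,nm,lo,len(P),P.mean(0).round(4),np.percentile(P,3,0).round(4),np.percentile(P,97,0).round(4))
    # board top z~12mm
    m=(np.abs(C[...,2]-.012)<.004)&(np.abs(C[...,0]-.44)<.09)&(C[...,1]<-.2)&(C[...,1]>-.65)
    P=C[m][:,:2].astype(np.float32); print(n,"board",cv2.minAreaRect(P))
    m=(np.abs(C[...,2]-.095)<.02)&(np.abs(C[...,0]-.44)<.04)&(np.abs(C[...,1]+.35)<.06)&(H<5)|0
```

```text
side orange 0.12 65 [ 0.4476 -0.3725  0.1301] [ 0.4382 -0.3792  0.1215] [ 0.4575 -0.3387  0.1398]
side orange 0.14 96 [ 0.447  -0.3725  0.1529] [ 0.4375 -0.3823  0.1411] [ 0.4594 -0.3342  0.164 ]
side orange 0.168 45 [ 0.4473 -0.3773  0.1743] [ 0.4383 -0.3848  0.1692] [ 0.4589 -0.3488  0.179 ]
side dark 0.12 41 [ 0.444  -0.3346  0.1306] [ 0.4388 -0.3396  0.1209] [ 0.4498 -0.328   0.1393]
side dark 0.14 56 [ 0.446  -0.3356  0.1533] [ 0.4389 -0.3396  0.1412] [ 0.4532 -0.3316  0.1639]
side dark 0.168 42 [ 0.4496 -0.3342  0.1739] [ 0.4411 -0.3386  0.1686] [ 0.4591 -0.3282  0.1798]
side board ((0.4196055829524994, -0.4334028959274292), (0.13637079298496246, 0.39417824149131775), 0.2258523404598236)
top orange 0.14 6 [ 0.4459 -0.368   0.1606] [ 0.4385 -0.3708  0.1557] [ 0.4581 -0.3668  0.1645]
top orange 0.168 67 [ 0.4499 -0.3746  0.177 ] [ 0.4397 -0.3798  0.1728] [ 0.4605 -0.37    0.1807]
top dark 0.12 13 [ 0.4496 -0.3345  0.1316] [ 0.4417 -0.3358  0.1215] [ 0.4604 -0.3312  0.1385]
top dark 0.14 15 [ 0.4499 -0.3344  0.1531] [ 0.4411 -0.3359  0.1414] [ 0.4606 -0.3303  0.1612]
top dark 0.168 51 [ 0.4514 -0.3314  0.1781] [ 0.442  -0.3354  0.173 ] [ 0.4602 -0.3268  0.1833]
top board ((0.4223051965236664, -0.4218944311141968), (0.4494064450263977, 0.1520024836063385), 86.5184555053711)
```

The side view shows the clamp at about (290,240), with the black grip, the orange trigger and the honey jar at (327,285) in its V block. The top view shows the board from (228,213) to (388,263), with the grip at (265,235), the trigger at (290,235) and the jar lid at (363,237). Next I'll get the clamp axis and bar state more precisely.

Run:
```python
from h import *
from scipy.spatial.transform import Rotation as R
n="top"; im=np.load(n+"_im.npy"); C=cloud(n,np.load(n+".npy"))
hsv=cv2.cvtColor(im,cv2.COLOR_RGB2HSV).astype(int);H,S,V=hsv[...,0],hsv[...,1],hsv[...,2]
box=np.zeros((480,640),bool); box[205:270,220:395]=1
m=box&(H>12)&(H<28)&(S>60)&(V>150)&(np.abs(C[...,2]-.012)<.008)
m=cv2.morphologyEx(m.astype(np.uint8),cv2.MORPH_OPEN,np.ones((3,3)))>0
r=cv2.minAreaRect(C[m][:,:2].astype(np.float32)); print(r, cv2.boxPoints(r).round(4).tolist(), C[m][:,2].mean())
# lid
d=box&(V<60)&(C[...,2]>.085)&(C[...,2]<.125)&(C[...,1]<-.45)
print("lid",C[d].mean(0),np.percentile(C[d],[2,98],axis=0))
p,f=K("wrist"); s=manip.get_state(); print(s["tool_pos"],s["eef_rot"],R.from_quat(np.roll(s["eef_rot"],-1)).as_matrix().round(3).tolist(),s["wrist_force"],manip.hold_point_z)
print(np.round(p["cam_to_world"],3).tolist())
im,d=optics.grab_frame("wrist"); cv2.imwrite("pics/w0.png",im[:,:,::-1])
t=cv2.imread("pics/top0.png")[195:280,215:400]; a=cv2.resize(t,None,fx=4,fy=4,interpolation=2)
t=cv2.imread("pics/side0.png")[195:340,250:370]
cv2.imwrite("pics/c0.png",a); cv2.imwrite("pics/c1.png",cv2.resize(t,None,fx=4,fy=4,interpolation=2))
```

```text
((0.44805455207824707, -0.41121572256088257), (0.3490549921989441, 0.10018768906593323), 86.66619873046875) [[0.3878999948501587, -0.5824999809265137], [0.4878999888896942, -0.5884000062942505], [0.5081999897956848, -0.23989999294281006], [0.4081999957561493, -0.23409999907016754]] 0.011361674163131484
lid [ 0.44087907 -0.52902459  0.10473231] [[ 0.41883582 -0.55860097  0.1005544 ]
 [ 0.46244845 -0.50472301  0.10948637]]
[ 0.24795165 -0.51882155  0.23871736] [ 1.28625702e-05  9.75261825e-01  2.21052873e-01 -6.01388136e-06] [[0.902, 0.431, -0.0], [0.431, -0.902, -0.0], [-0.0, 0.0, -1.0]] [0.11784039 0.75540382 0.63612558] 0.0187
[[0.431, 0.866, 0.254, 0.312], [-0.903, 0.413, 0.121, -0.489], [0.0, -0.281, 0.96, 0.385], [0.0, 0.0, 0.0, 1.0]]
```

View pics/c0.png

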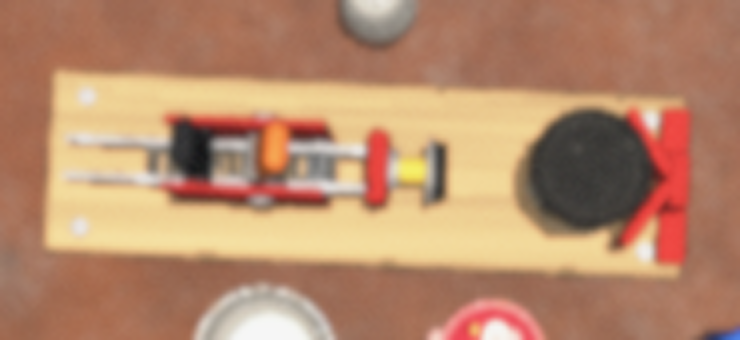

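The crop shows the board with the grip at about (190,150), the trigger at (275,150), the yellow stem at (410,170), the pad at (435,175) and the jar lid at (590,170). The board fit is 349x100 mm, as specified. That puts the clamp origin at about (0.4518,-0.3463), with its axis along (-0.058,-0.998).

Request:
{"api": "arm_command", "payload": {"motion": [[[0.0258,-0.0067,0],[0,0,0],0.088],[[0.0258,-0.0067,0],[0,0,0],0.088],[[0.0258,-0.0067,0],[0,0,0],0.088],[[0.0258,-0.0067,0],[0,0,0],0.088],[[0.0258,-0.0067,0],[0,0,0],0.088],[[0.0258,-0.0067,0],[0,0,0],0.088],[[0.0258,-0.0067,0],[0,0,0],0.088],[[0.0258,-0.0067,0],[0,0,0],0.088],[[0.0258,-0.0067,0],[0,0,0],0.088],[[0.0258,-0.0067,0],[0,0,0],0.088]], "newtons": 25}}

```text
clock: 1.88
tool_pos: [0.4528, -0.3462, 0.2388]
eef_rot: [0.0, 0.975, 0.221, 0.0]
wrist_force: [-0.7, -1.1, 0.1]
finger_gap: 0.088
grip_force: 0.0
```

Request:
{"api": "arm_command", "payload": {"motion": [[[0,0,0],[0,0,0.1006],0.088],[[0,0,0],[0,0,0.1006],0.088],[[0,0,0],[0,0,0.1006],0.088],[[0,0,0],[0,0,0.1006],0.088],[[0,0,0],[0,0,0.1006],0.088],[[0,0,0],[0,0,0],0.088]]}}

```text
clock: 2.38
tool_pos: [0.4519, -0.3471, 0.2387]
eef_rot: [0.0, 1.0, -0.03, -0.0]
wrist_force: [0.4, 0.1, -0.7]
finger_gap: 0.088
grip_force: 0.0
```

```bash
cat >> h.py <<'E'
from scipy.spatial.transform import Rotation as R
O=np.array([.4518,-.3463]); D=np.array([-.0582,-.9983])
def st():
    s=manip.get_state(); M=R.from_quat(np.roll(s["eef_rot"],-1)).as_matrix(); p=s["tool_pos"]-0
    e=p[:2]-O; print("t%.2f"%s["clock"],"clampx %.4f lat %.4f z %.4f"%(e@D,e@[-D[1],D[0]],p[2]),"gap %.4f grip %.2f"%(s["finger_gap"],s["grip_force"]),"F",np.round(s["wrist_force"],1),"ty",M[:,1].round(3),"tz",M[:,2].round(3)); return s
E
python3 - <<'E'
from h import *
st()
im,d=optics.grab_frame("wrist"); cv2.imwrite("pics/w1.png",im[:,:,::-1])
np.savez("w1.npz",im=im,C=cloud("wrist",d))
E
```

```text
t2.38 clampx 0.0008 lat 0.0001 z 0.2387 gap 0.0880 grip 0.00 F [ 0.4  0.1 -0.7] ty [-0.061 -0.998  0.   ] tz [-0. -0. -1.]
```

View pics/w1.png

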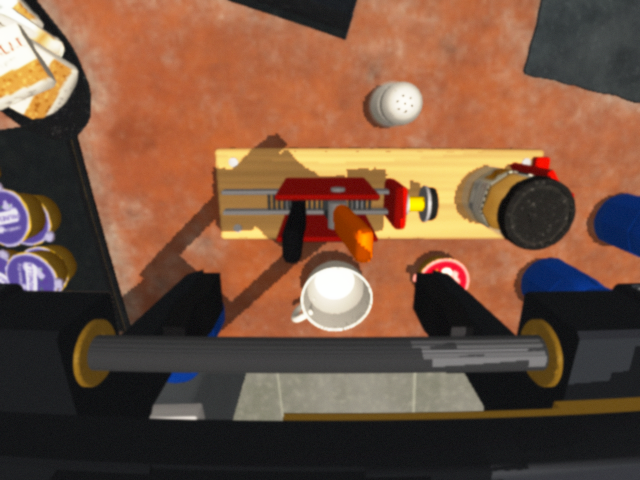

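The wrist view is well aligned. The grip top is at (292,240), the trigger at (355,235), the jaw at (398,203), the stem at (415,205), the pad at (430,205) and the jar at (505,205). Next I'll measure these in clamp axes.

```bash
cat >> h.py <<'E'
def meas(im,C):
    e=C[...,:2]-O; X=e@D; Y=e@np.array([-D[1],D[0]]); Z=C[...,2]
    hsv=cv2.cvtColor(im,cv2.COLOR_RGB2HSV).astype(int);H,S,V=hsv[...,0],hsv[...,1],hsv[...,2]
    def q(nm,m,a=X):
        if m.sum()>4: print(nm,m.sum(),np.percentile(a[m],[2,10,50,90,98]).round(4), "y",np.median(Y[m]).round(4),"z",np.median(Z[m]).round(4))
        else: print(nm,"none")
    ok=(np.abs(Y)<.05)&(X>-.1)&(X<.25)
    red=ok&((H<5)|(H>172))&(S>170)
    q("grip",ok&(V<70)&(Z>.165)&(X<0)&(X>-.05)); q("trig",ok&(H>5)&(H<20)&(S>150)&(Z>.14)&(X>-.01)&(X<.05))
    q("jaw red",red&(X>.06)&(X<.15)&(Z>.03)&(Z<.1))
    q("stem yellow",ok&(H>20)&(H<35)&(S>180)&(Z>.045)&(X>.06)&(X<.16))
    q("pad dark",ok&(V<90)&(np.abs(Y)<.02)&(Z>.03)&(Z<.075)&(X>.08)&(X<.165))
    q("jar body",ok&(Z>.03)&(Z<.085)&(X>.125)&(X<.21)&(np.abs(Y)<.012)&~red)
    q("lid",ok&(V<90)&(Z>.095)&(Z<.12)&(X>.1)); q("lidY",ok&(V<90)&(Z>.095)&(Z<.12)&(X>.1),Y)
    q("vred",red&(X>.15)&(Z>.055)&(Z<.09))
E
python3 - <<'E'
from h import *
a=np.load("w1.npz"); meas(a["im"],a["C"])
E
```

```text
grip 33606 [-0.0499 -0.0494 -0.0306 -0.0064 -0.0013] y 0.0221 z 0.3374
trig 2408 [-0.0031  0.0047  0.0257  0.0413  0.0479] y 0.0162 z 0.3286
jaw red 782 [0.0704 0.0706 0.0728 0.0787 0.0806] y 0.0033 z 0.0747
stem yellow 206 [0.0893 0.0903 0.0959 0.1015 0.1027] y 0.0015 z 0.0594
pad dark 238 [0.1026 0.1028 0.108  0.1111 0.156 ] y 0.0034 z 0.0637
jar body 659 [0.1551 0.1556 0.1568 0.1584 0.1596] y 0.0012 z 0.0633
lid 4351 [0.156  0.1608 0.1831 0.2061 0.2127] y 0.0039 z 0.1059
lidY 4351 [-0.0241 -0.0176  0.0039  0.025   0.0312] y 0.0039 z 0.1059
vred 196 [0.2041 0.2046 0.2061 0.2108 0.2366] y 0.0334 z 0.072
```

Request:
{"api": "arm_command", "payload": {"motion": [[[0,0,0.017],[0,0,0],0.088],[[0,0,0.017],[0,0,0],0.088],[[0,0,0.017],[0,0,0],0.088],[[0,0,0.017],[0,0,0],0.088],[[0,0,0.017],[0,0,0],0.088],[[0,0,0.017],[0,0,0],0.088],[[0,-0.006,0],[0,0,0],0.078],[[0,0,0],[0,0,0],0.078]]}}

```text
clock: 3.1
tool_pos: [0.4516, -0.3398, 0.1358]
eef_rot: [-0.001, 1.0, -0.028, -0.001]
wrist_force: [-0.3, -0.7, 0.2]
finger_gap: 0.0783
grip_force: 0.0
```

Run:
```python
from h import *
st()
im,d=optics.grab_frame("wrist"); cv2.imwrite("pics/w2.png",im[:,:,::-1]); meas(im,cloud("wrist",d))
```

```text
t3.10 clampx -0.0064 lat -0.0006 z 0.1358 gap 0.0783 grip 0.00 F [-0.3 -0.7  0.2] ty [-0.055 -0.998 -0.002] tz [-0.002  0.002 -1.   ]
grip 27425 [-0.0491 -0.0455 -0.0246 -0.0055 -0.0011] y 0.0223 z 0.2381
trig 5580 [-0.0064  0.0083  0.0227  0.0416  0.0478] y 0.0121 z 0.1814
jaw red 1888 [0.0709 0.0712 0.0728 0.0789 0.0808] y 0.0049 z 0.0745
stem yellow 384 [0.0903 0.0918 0.0969 0.1022 0.1032] y 0.0022 z 0.0607
pad dark 732 [0.1028 0.103  0.1038 0.112  0.1568] y 0.0042 z 0.0647
jar body 1807 [0.156  0.1566 0.1578 0.1593 0.1604] y 0.0013 z 0.0629
lid 2932 [0.1559 0.157  0.1634 0.1725 0.1767] y 0.005 z 0.1068
lidY 2932 [-0.0171 -0.0102  0.005   0.0227  0.028 ] y 0.005 z 0.1068
vred 132 [0.2047 0.2054 0.2067 0.2084 0.2097] y 0.0332 z 0.06
```

View pics/w2.png

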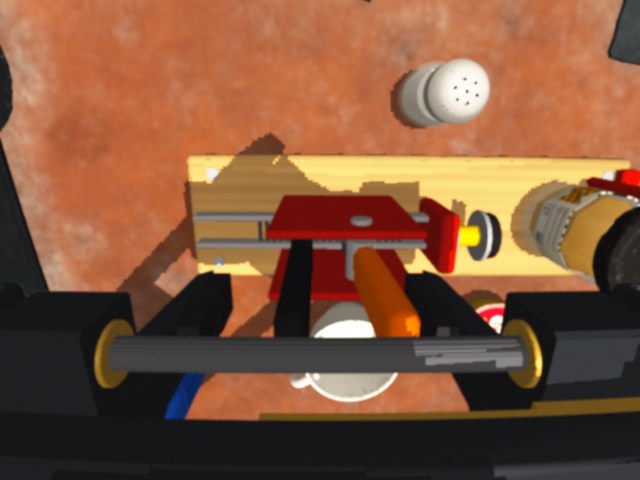

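The fingers straddle the grip at (295,290) and the trigger at (385,290), both clear. The pad face is at about 0.111 and the jar's near face at about 0.156. First squeeze:

Request:
{"api": "arm_command", "payload": {"motion": [[[0,0,0],[0,0,0],0.06],[[0,0,0],[0,0,0],0.05],[[0,0,0],[0,0,0],0.044],[[0,0,0],[0,0,0],0.038],[[0,0,0],[0,0,0],0.038],[[0,0,0],[0,0,0],0.038]], "newtons": 25}}

```text
clock: 3.65
tool_pos: [0.4529, -0.3449, 0.1392]
eef_rot: [0.004, 1.0, -0.029, 0.001]
wrist_force: [-0.6, 2.3, 3.7]
finger_gap: 0.0407
grip_force: 23.7
```

Run:
```python
from h import *
st()
im,d=optics.grab_frame("wrist"); cv2.imwrite("pics/w3.png",im[:,:,::-1]); meas(im,cloud("wrist",d))
```

```text
t3.65 clampx -0.0015 lat 0.0010 z 0.1392 gap 0.0407 grip 23.69 F [-0.6  2.3  3.7] ty [-0.057 -0.998  0.008] tz [ 0.003 -0.008 -1.   ]
grip 37863 [-0.0492 -0.046  -0.0308 -0.0088 -0.0017] y 0.0229 z 0.228
trig 4736 [-0.0066  0.0045  0.014   0.0374  0.0467] y 0.0171 z 0.2192
jaw red 1875 [0.0735 0.0738 0.0752 0.0814 0.0834] y 0.0031 z 0.0725
stem yellow 389 [0.0932 0.0944 0.0998 0.105  0.1057] y 0.0012 z 0.059
pad dark 635 [0.1052 0.1056 0.1065 0.1143 0.1541] y 0.0036 z 0.063
jar body 1782 [0.1537 0.1543 0.1556 0.1571 0.1579] y 0.0011 z 0.0626
lid 4308 [0.1541 0.1555 0.1662 0.1788 0.184 ] y 0.0046 z 0.105
lidY 4308 [-0.021  -0.0131  0.0046  0.0245  0.0301] y 0.0046 z 0.105
vred 267 [0.2025 0.2031 0.2045 0.2061 0.2069] y 0.0323 z 0.0656
```

Request:
{"api": "arm_command", "payload": {"motion": [[[0,0.002,0],[0,0,0],0.036],[[0,0.001,0],[0,0,0],0.036],[[0,0,0],[0,0,0],0.036]]}}

```text
clock: 3.95
tool_pos: [0.453, -0.3434, 0.1388]
eef_rot: [-0.0, 1.0, -0.028, 0.001]
wrist_force: [-1.1, 7.0, 12.5]
finger_gap: 0.0375
grip_force: 26.1
```

Run:
```python
from h import *
st()
im,d=optics.grab_frame("wrist"); cv2.imwrite("pics/w4.png",im[:,:,::-1]); meas(im,cloud("wrist",d))
st()
```

```text
t3.95 clampx -0.0030 lat 0.0010 z 0.1388 gap 0.0375 grip 26.12 F [-1.1  7.  12.5] ty [-0.057 -0.998 -0.001] tz [ 0.002  0.001 -1.   ]
grip 38201 [-0.0492 -0.046  -0.0304 -0.0089 -0.0018] y 0.023 z 0.228
trig 4668 [-0.007   0.0015  0.0113  0.0366  0.0456] y 0.0173 z 0.2173
jaw red 1926 [0.0782 0.0784 0.0797 0.0861 0.0879] y 0.0034 z 0.0721
stem yellow 379 [0.0977 0.099  0.1043 0.1096 0.1107] y 0.0014 z 0.0595
pad dark 656 [0.1101 0.1104 0.1112 0.1194 0.1557] y 0.0038 z 0.0631
jar body 1776 [0.1551 0.1557 0.157  0.1584 0.1592] y 0.0013 z 0.063
lid 3814 [0.1552 0.1566 0.1658 0.1773 0.1819] y 0.0048 z 0.1055
lidY 3814 [-0.0197 -0.012   0.0048  0.0238  0.0293] y 0.0048 z 0.1055
vred 218 [0.204  0.2046 0.2058 0.2074 0.2085] y 0.0323 z 0.0634
t4.00 clampx -0.0030 lat 0.0010 z 0.1389 gap 0.0374 grip 26.09 F [-2.2  8.1 12.9] ty [-0.056 -0.998 -0.001] tz [ 0.002  0.001 -1.   ]
```

View pics/w4.png

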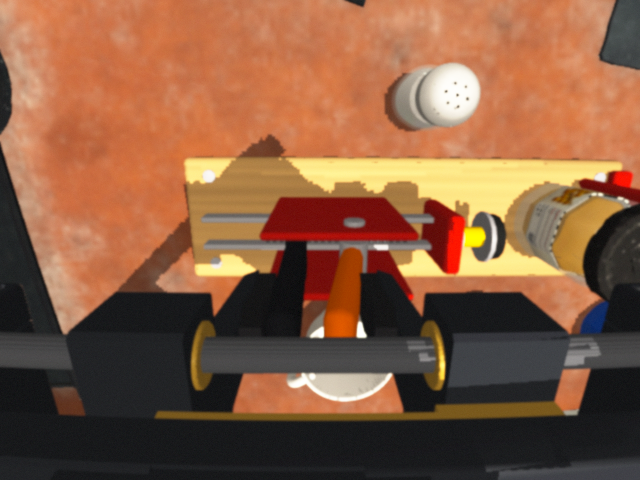

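The trigger at (345,290) is squeezed home, the jaw has moved on by about 7 mm and the rest of the scene is unchanged. Now the next full strokes, each let out and squeezed again.

Request:
{"api": "arm_command", "payload": {"motion": [[[0,0,0],[0,0,0],0.078],[[0,0,0],[0,0,0],0.078],[[0,0,0],[0,0,0],0.078],[[0,0,0],[0,0,0],0.078],[[0,0,0],[0,0,0],0.078],[[0,0,0],[0,0,0],0.05],[[0,0,0],[0,0,0],0.042],[[0,0,0],[0,0,0],0.036],[[0,0,0],[0,0,0],0.036],[[0,0,0],[0,0,0],0.036],[[0,0,0],[0,0,0],0.036],[[0,0,0],[0,0,0],0.036]]}}

```text
clock: 5.0
tool_pos: [0.452, -0.3434, 0.1372]
eef_rot: [-0.001, 1.0, -0.028, -0.0]
wrist_force: [-2.2, 3.2, 6.6]
finger_gap: 0.0376
grip_force: 25.5
```

Run:
```python
from h import *
st()
im,d=optics.grab_frame("wrist"); meas(im,cloud("wrist",d))
```

```text
t5.00 clampx -0.0029 lat 0.0000 z 0.1372 gap 0.0376 grip 25.51 F [-2.2  3.2  6.6] ty [-0.057 -0.998 -0.001] tz [-0.     0.001 -1.   ]
grip 38168 [-0.0492 -0.046  -0.0305 -0.0089 -0.0018] y 0.0223 z 0.2264
trig 4790 [-0.0073  0.0015  0.0115  0.0363  0.0458] y 0.0164 z 0.216
jaw red 2082 [0.0897 0.09   0.091  0.097  0.0991] y 0.0028 z 0.07
stem yellow 374 [0.1089 0.1104 0.1158 0.1209 0.1221] y 0.0011 z 0.0595
pad dark 742 [0.1213 0.1217 0.1226 0.131  0.1552] y 0.004 z 0.0631
jar body 2135 [0.127  0.1302 0.1567 0.1583 0.1591] y 0.0014 z 0.0651
lid 3643 [0.1552 0.1565 0.1648 0.1761 0.1802] y 0.0046 z 0.1054
lidY 3643 [-0.0192 -0.0119  0.0046  0.0232  0.0288] y 0.0046 z 0.1054
vred 198 [0.2037 0.2046 0.2057 0.2074 0.2087] y 0.0323 z 0.0622
```

Request:
{"api": "arm_command", "payload": {"motion": [[[0,0,0],[0,0,0],0.078],[[0,0,0],[0,0,0],0.078],[[0,0,0],[0,0,0],0.078],[[0,0,0],[0,0,0],0.078],[[0,0,0],[0,0,0],0.078],[[0,0,0],[0,0,0],0.05],[[0,0,0],[0,0,0],0.042],[[0,0,0],[0,0,0],0.036],[[0,0,0],[0,0,0],0.036],[[0,0,0],[0,0,0],0.036],[[0,0,0],[0,0,0],0.036],[[0,0,0],[0,0,0],0.036]]}}

```text
clock: 6.05
tool_pos: [0.452, -0.3434, 0.1372]
eef_rot: [-0.001, 1.0, -0.028, -0.0]
wrist_force: [-2.5, 2.2, 4.4]
finger_gap: 0.0376
grip_force: 25.5
```

Run:
```python
from h import *
st()
im,d=optics.grab_frame("wrist"); meas(im,cloud("wrist",d))
```

```text
t6.05 clampx -0.0029 lat -0.0000 z 0.1372 gap 0.0376 grip 25.46 F [-2.5  2.2  4.4] ty [-0.057 -0.998 -0.001] tz [-0.     0.001 -1.   ]
grip 38141 [-0.0492 -0.046  -0.0305 -0.0089 -0.0018] y 0.0222 z 0.2263
trig 4694 [-0.0074  0.0013  0.0111  0.036   0.046 ] y 0.0164 z 0.2147
jaw red 2158 [0.0993 0.0996 0.1005 0.1064 0.1084] y 0.0024 z 0.0696
stem yellow 360 [0.1107 0.1203 0.1257 0.1308 0.1319] y 0.0011 z 0.0597
pad dark 767 [0.131  0.1314 0.1322 0.1406 0.1421] y 0.0042 z 0.0629
jar body 2693 [0.1268 0.1314 0.1559 0.1581 0.159 ] y 0.0023 z 0.0651
lid 3638 [0.1552 0.1564 0.1648 0.1759 0.1805] y 0.0047 z 0.1055
lidY 3638 [-0.0192 -0.0119  0.0047  0.0234  0.0288] y 0.0047 z 0.1055
vred 196 [0.2037 0.2045 0.2057 0.2076 0.2087] y 0.0325 z 0.0622
```

Request:
{"api": "arm_command", "payload": {"motion": [[[0,0,0],[0,0,0],0.078],[[0,0,0],[0,0,0],0.078],[[0,0,0],[0,0,0],0.078],[[0,0,0],[0,0,0],0.078],[[0,0,0],[0,0,0],0.078],[[0,0,0],[0,0,0],0.05],[[0,0,0],[0,0,0],0.042],[[0,0,0],[0,0,0],0.036],[[0,0,0],[0,0,0],0.036],[[0,0,0],[0,0,0],0.036],[[0,0,0],[0,0,0],0.036],[[0,0,0],[0,0,0],0.036]]}}

```text
clock: 7.1
tool_pos: [0.4521, -0.3434, 0.1373]
eef_rot: [-0.001, 1.0, -0.028, -0.0]
wrist_force: [-1.9, 2.7, 5.2]
finger_gap: 0.0376
grip_force: 25.4
```

Run:
```python
from h import *
st()
im,d=optics.grab_frame("wrist"); cv2.imwrite("pics/w6.png",im[:,:,::-1]); meas(im,cloud("wrist",d))
```

```text
t7.10 clampx -0.0029 lat 0.0001 z 0.1373 gap 0.0376 grip 25.38 F [-1.9  2.7  5.2] ty [-0.057 -0.998 -0.001] tz [-0.     0.001 -1.   ]
grip 38215 [-0.0492 -0.046  -0.0304 -0.0089 -0.0018] y 0.0223 z 0.2265
trig 4709 [-0.0071  0.0016  0.0112  0.0363  0.0461] y 0.0165 z 0.2153
jaw red 2282 [0.1092 0.1096 0.1105 0.1165 0.1187] y 0.0025 z 0.0686
stem yellow 338 [0.127  0.1314 0.1363 0.1408 0.142 ] y 0.001 z 0.0595
pad dark 810 [0.141  0.1415 0.1423 0.1507 0.1519] y 0.0043 z 0.0625
jar body 2307 [0.1321 0.1387 0.1491 0.1581 0.1591] y 0.002 z 0.0671
lid 3648 [0.1552 0.1564 0.165  0.1761 0.1804] y 0.0048 z 0.1055
lidY 3648 [-0.0193 -0.0118  0.0048  0.0234  0.0289] y 0.0048 z 0.1055
vred 194 [0.2041 0.2046 0.2057 0.2073 0.2085] y 0.0323 z 0.0624
```

View pics/w6.png

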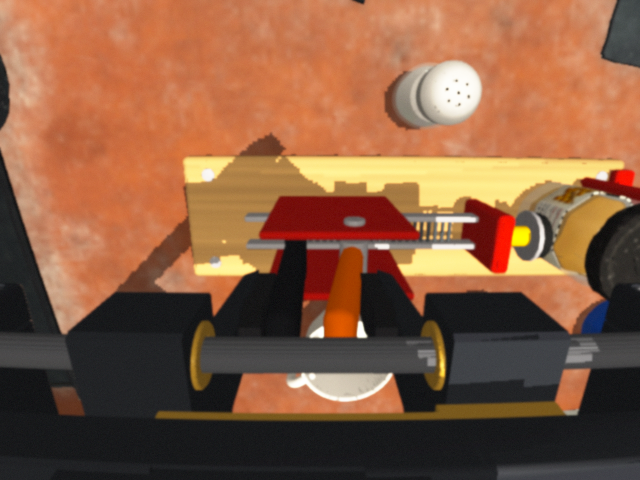

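The pad at (540,235) is about 3 mm from the jar and the stem is still free. The next stroke gets a slower squeeze.

Request:
{"api": "arm_command", "payload": {"motion": [[[0,0,0],[0,0,0],0.078],[[0,0,0],[0,0,0],0.078],[[0,0,0],[0,0,0],0.078],[[0,0,0],[0,0,0],0.078],[[0,0,0],[0,0,0],0.078],[[0,0,0],[0,0,0],0.06],[[0,0,0],[0,0,0],0.055],[[0,0,0],[0,0,0],0.053],[[0,0,0],[0,0,0],0.051],[[0,0,0],[0,0,0],0.049],[[0,0,0],[0,0,0],0.047],[[0,0,0],[0,0,0],0.045]]}}

```text
clock: 8.15
tool_pos: [0.4519, -0.346, 0.1373]
eef_rot: [0.002, 1.0, -0.029, 0.0]
wrist_force: [-3.0, -8.4, -0.4]
finger_gap: 0.0454
grip_force: 4.3
```

Request:
{"api": "arm_command", "payload": {"motion": [[[0,0,0],[0,0,0],0.044],[[0,0,0],[0,0,0],0.043],[[0,0,0],[0,0,0],0.042],[[0,0,0],[0,0,0],0.041],[[0,0,0],[0,0,0],0.04],[[0,0,0],[0,0,0],0.039],[[0,0,0],[0,0,0],0.038],[[0,0,0],[0,0,0],0.037],[[0,0,0],[0,0,0],0.036],[[0,0,0],[0,0,0],0.036]]}}

```text
clock: 8.98
tool_pos: [0.4521, -0.3434, 0.1374]
eef_rot: [-0.0, 1.0, -0.028, -0.0]
wrist_force: [-2.2, 2.6, 7.5]
finger_gap: 0.0375
grip_force: 25.7
```

Run:
```python
from h import *
st()
im,d=optics.grab_frame("wrist"); cv2.imwrite("pics/w7.png",im[:,:,::-1]); meas(im,cloud("wrist",d))
```

```text
t8.98 clampx -0.0029 lat 0.0002 z 0.1374 gap 0.0375 grip 25.72 F [-2.2  2.6  7.5] ty [-0.057 -0.998 -0.001] tz [-0.     0.001 -1.   ]
grip 38127 [-0.0492 -0.0459 -0.0304 -0.0089 -0.0019] y 0.0224 z 0.2265
trig 4811 [-0.0072  0.0015  0.0115  0.0367  0.0458] y 0.0166 z 0.2166
jaw red 2371 [0.1174 0.1177 0.1186 0.1245 0.1271] y 0.0023 z 0.0685
stem yellow 231 [0.1382 0.1396 0.1431 0.1464 0.1473] y 0.0008 z 0.0596
pad dark 751 [0.1462 0.1465 0.1474 0.1556 0.1569] y 0.0033 z 0.0632
jar body 2073 [0.1286 0.1447 0.1538 0.1605 0.1614] y 0.0018 z 0.0683
lid 3308 [0.1575 0.1587 0.1661 0.1764 0.181 ] y 0.0047 z 0.1054
lidY 3308 [-0.0184 -0.0114  0.0047  0.023   0.0284] y 0.0047 z 0.1054
vred 173 [0.2035 0.2045 0.2055 0.2074 0.2082] y 0.0328 z 0.0628
```

Compression is now about 2.9 mm and the jar has moved 2.3 mm into the V. Next I'll let out, shift the fingers forward, squeeze part way and look.

Request:
{"api": "arm_command", "payload": {"motion": [[[0,0,0],[0,0,0],0.078],[[0,0,0],[0,0,0],0.078],[[0,0,0],[0,0,0],0.078],[[0,0,0],[0,0,0],0.078],[[0,0.003,0],[0,0,0],0.078],[[0,0.002,0],[0,0,0],0.06],[[0,0,0],[0,0,0],0.056],[[0,0,0],[0,0,0],0.054],[[0,0,0],[0,0,0],0.052],[[0,0,0],[0,0,0],0.05],[[0,0,0],[0,0,0],0.05],[[0,0,0],[0,0,0],0.05]]}}

```text
clock: 10.03
tool_pos: [0.4517, -0.3495, 0.1371]
eef_rot: [0.0, 1.0, -0.029, 0.0]
wrist_force: [-3.6, -4.6, 2.7]
finger_gap: 0.0499
grip_force: 3.9
```

Run:
```python
from h import *
st()
im,d=optics.grab_frame("wrist"); meas(im,cloud("wrist",d))
```

```text
t10.03 clampx 0.0032 lat 0.0000 z 0.1371 gap 0.0499 grip 3.95 F [-3.6 -4.6  2.7] ty [-0.057 -0.998  0.001] tz [ 0.    -0.001 -1.   ]
grip 39021 [-0.0489 -0.0451 -0.0295 -0.0087 -0.0018] y 0.0222 z 0.2258
trig 5195 [-0.0071  0.0069  0.0223  0.038   0.0474] y 0.0159 z 0.2108
jaw red 2318 [0.1177 0.118  0.1189 0.1249 0.1272] y 0.0025 z 0.068
stem yellow 228 [0.1289 0.1392 0.1429 0.1461 0.1471] y 0.0009 z 0.0597
pad dark 839 [0.0804 0.1464 0.1473 0.1556 0.157 ] y 0.0026 z 0.0625
jar body 2066 [0.1285 0.1443 0.1534 0.1604 0.1615] y 0.0017 z 0.0683
lid 4263 [0.1577 0.1591 0.1692 0.1813 0.186 ] y 0.0049 z 0.1055
lidY 4263 [-0.0205 -0.0126  0.0049  0.0246  0.0302] y 0.0049 z 0.1055
vred 266 [0.2039 0.2044 0.2057 0.2076 0.2087] y 0.0327 z 0.0662
```

Request:
{"api": "arm_command", "payload": {"motion": [[[0,0,0],[0,0,0],0.049],[[0,-0.0005,0],[0,0,0],0.048],[[0,-0.0005,0],[0,0,0],0.047],[[0,-0.0005,0],[0,0,0],0.046],[[0,0,0],[0,0,0],0.046],[[0,0,0],[0,0,0],0.046]]}}

```text
clock: 10.58
tool_pos: [0.4519, -0.3475, 0.137]
eef_rot: [0.0, 1.0, -0.028, -0.0]
wrist_force: [-2.6, -2.0, 5.5]
finger_gap: 0.0459
grip_force: 6.1
```

Run:
```python
from h import *
st()
im,d=optics.grab_frame("wrist"); meas(im,cloud("wrist",d))
```

```text
t10.58 clampx 0.0012 lat 0.0001 z 0.1370 gap 0.0459 grip 6.11 F [-2.6 -2.   5.5] ty [-0.057 -0.998  0.   ] tz [-0. -0. -1.]
grip 39001 [-0.049  -0.0456 -0.03   -0.0088 -0.0018] y 0.0223 z 0.2259
trig 5092 [-0.0075  0.0059  0.0201  0.0386  0.0477] y 0.0163 z 0.2143
jaw red 2386 [0.1194 0.1198 0.1206 0.1267 0.1293] y 0.0023 z 0.068
stem yellow 176 [0.14   0.1408 0.144  0.1467 0.1473] y 0.0006 z 0.0597
pad dark 770 [0.0826 0.1466 0.1476 0.1559 0.1573] y 0.0033 z 0.0632
jar body 1976 [0.1307 0.146  0.1545 0.1605 0.1615] y 0.0017 z 0.0685
lid 3908 [0.1577 0.1591 0.1681 0.1797 0.1842] y 0.0049 z 0.1055
lidY 3908 [-0.0198 -0.012   0.0049  0.0241  0.0295] y 0.0049 z 0.1055
vred 236 [0.204  0.2047 0.2057 0.2075 0.2088] y 0.0326 z 0.0646
```

Request:
{"api": "arm_command", "payload": {"motion": [[[0,0,0],[0,0,0],0.045],[[0,-0.0005,0],[0,0,0],0.044],[[0,-0.0005,0],[0,0,0],0.043],[[0,-0.0005,0],[0,0,0],0.043],[[0,0,0],[0,0,0],0.043],[[0,0,0],[0,0,0],0.043]]}}

```text
clock: 11.13
tool_pos: [0.4519, -0.3462, 0.137]
eef_rot: [0.0, 1.0, -0.028, -0.0]
wrist_force: [-4.1, -1.3, 5.3]
finger_gap: 0.0427
grip_force: 15.7
```

Run:
```python
from h import *
st()
im,d=optics.grab_frame("wrist"); cv2.imwrite("pics/w9.png",im[:,:,::-1]); meas(im,cloud("wrist",d))
a=cv2.imread("pics/w6.png")[180:300,430:640];b=cv2.imread("pics/w9.png")[180:300,430:640]
cv2.imwrite("pics/cmp.png",cv2.resize(np.vstack([a,b]),None,fx=2.5,fy=2.5,interpolation=2))
```

```text
t11.13 clampx -0.0002 lat 0.0001 z 0.1370 gap 0.0427 grip 15.75 F [-4.1 -1.3  5.3] ty [-0.057 -0.998  0.001] tz [-0.    -0.001 -1.   ]
grip 38816 [-0.0491 -0.0458 -0.0302 -0.0088 -0.0018] y 0.0223 z 0.226
trig 4842 [-0.008   0.0049  0.0175  0.0383  0.0473] y 0.0163 z 0.2141
jaw red 2426 [0.1215 0.1218 0.1227 0.1288 0.1315] y 0.0022 z 0.0681
stem yellow 110 [0.1327 0.1429 0.1451 0.1469 0.1474] y 0.0005 z 0.0599
pad dark 689 [0.1463 0.1467 0.1478 0.1562 0.1574] y 0.0029 z 0.0642
jar body 1856 [0.1327 0.1466 0.1558 0.1607 0.1617] y 0.0017 z 0.0688
lid 3687 [0.1577 0.159  0.1676 0.1788 0.1832] y 0.0048 z 0.1055
lidY 3687 [-0.0191 -0.0117  0.0048  0.0236  0.0291] y 0.0048 z 0.1055
vred 211 [0.2038 0.2045 0.2057 0.2074 0.2086] y 0.0328 z 0.0644
```

View pics/cmp.png

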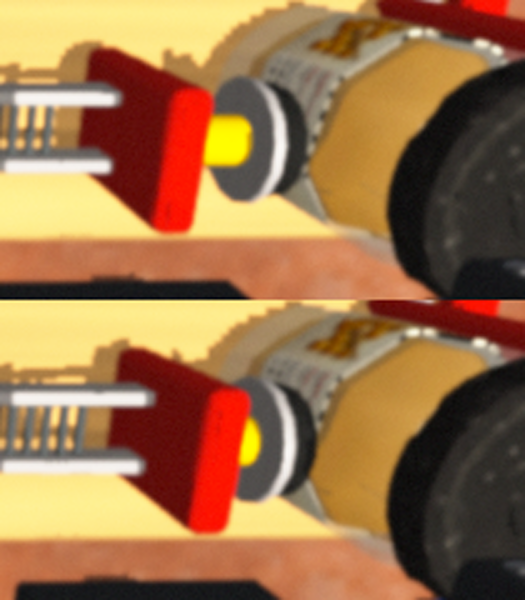

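In the comparison (top is free, bottom is now), the yellow stem is about half hidden and the pad is on the jar, roughly 6.9 mm in. One small squeeze more, then hold.

Request:
{"api": "arm_command", "payload": {"motion": [[[0,-0.0003,0],[0,0,0],0.0424],[[0,0,0],[0,0,0],0.0424],[[0,0,0],[0,0,0],0.0424],[[0,0,0],[0,0,0],0.0424],[[0,0,0],[0,0,0],0.0424],[[0,0,0],[0,0,0],0.0424],[[0,0,0],[0,0,0],0.0424],[[0,0,0],[0,0,0],0.0424]]}}

```text
clock: 11.85
tool_pos: [0.452, -0.3459, 0.1371]
eef_rot: [0.0, 1.0, -0.028, -0.0]
wrist_force: [-3.1, -0.5, 5.4]
finger_gap: 0.0425
grip_force: 16.9
```

Run:
```python
from h import *
for _ in range(2):
    st()
    im,d=optics.grab_frame("wrist"); meas(im,cloud("wrist",d))
```

```text
t11.85 clampx -0.0004 lat 0.0001 z 0.1371 gap 0.0425 grip 16.86 F [-3.1 -0.5  5.4] ty [-0.057 -0.998  0.001] tz [-0.    -0.001 -1.   ]
grip 38700 [-0.0491 -0.0458 -0.0303 -0.0089 -0.0018] y 0.0223 z 0.226
trig 4931 [-0.0076  0.0045  0.0172  0.0379  0.0475] y 0.0166 z 0.2168
jaw red 2433 [0.122  0.1224 0.1233 0.1293 0.132 ] y 0.0023 z 0.0681
stem yellow 92 [0.133  0.1436 0.1454 0.1472 0.1476] y 0.0003 z 0.0598
pad dark 676 [0.094  0.1467 0.1478 0.1559 0.1575] y 0.0025 z 0.0642
jar body 1815 [0.1335 0.1467 0.1562 0.1607 0.1616] y 0.0017 z 0.0689
lid 3649 [0.1578 0.159  0.1674 0.1784 0.1829] y 0.0049 z 0.1055
lidY 3649 [-0.0191 -0.0117  0.0049  0.0236  0.029 ] y 0.0049 z 0.1055
vred 204 [0.2043 0.2046 0.2056 0.2075 0.2086] y 0.0327 z 0.0642
t11.90 clampx -0.0005 lat 0.0001 z 0.1371 gap 0.0427 grip 16.86 F [-2.7 -2.   6.3] ty [-0.057 -0.998  0.001] tz [-0.    -0.001 -1.   ]
grip 38756 [-0.0492 -0.0458 -0.0303 -0.0089 -0.0018] y 0.0223 z 0.226
trig 4934 [-0.0075  0.0054  0.0174  0.038   0.0473] y 0.0165 z 0.2165
jaw red 2432 [0.122  0.1223 0.1232 0.1293 0.132 ] y 0.0023 z 0.0683
stem yellow 93 [0.1334 0.1436 0.1455 0.1471 0.1478] y 0.0003 z 0.0599
pad dark 682 [0.0843 0.1467 0.1477 0.1561 0.1573] y 0.0026 z 0.0642
jar body 1821 [0.1335 0.1467 0.1562 0.1607 0.1616] y 0.0017 z 0.0689
lid 3648 [0.1577 0.159  0.1674 0.1784 0.1828] y 0.0049 z 0.1055
lidY 3648 [-0.0191 -0.0117  0.0049  0.0236  0.0291] y 0.0049 z 0.1055
vred 205 [0.2041 0.2044 0.2056 0.2075 0.2086] y 0.0327 z 0.0643
```

```bash
python3 -c "
from h import *
print(workorder.job_done())"
```

```text
the job is handed in; nothing more can be done
None
```

The jar is seated in the V block and still clamped by the held squeeze, with the pad pressed in about 7.3 mm as measured from the wrist camera; the job was handed in at about 12 s, and no verdict came back.

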